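# Clear and hold open the lid of a UV curing box

## Robot

A 6-joint arm with a two-finger parallel gripper is mounted at the origin on the work surface. World frame = base frame: x ahead of the robot, y to its left, z up, the work surface at z = 0. Lengths are in m, angles in rad, forces in N, time in s.
With the tool pointing down it reaches from about 0.225 to 0.875 m from the base axis. Payload 3.4 kg.
Tool frame: the origin (TCP) lies at the very end of the fingers, on their centre line; the grasp point (between the pads) lies 19 mm behind it; z points along the fingers, y is the line along which they close (so a half turn about z gives the same grasp; the last joint's range is limited). The gripper opens to 85 mm and grips with 20 to 120 N. Pads are 22 mm wide; open, the fingers measure 114 mm over their backs; the gripper's body (76 mm by 85 mm) begins 54 mm behind the grasp point. The pads swing forward as they close: fully open they stand 13 mm farther back than shut.
Start: joints at [-1.323, 0.276, 1.505, -0, 1.361, -0.121], TCP at [0.207, -0.536, 0.231] pointing down, gripper open.
Joint ranges: [-2.89, 2.89], [-0.75, 2.08], [0.22, 2.7], [-1.18, 4.32], [0.11, 2.71], [-2.7, 2.7]. Speed limits (rad/s): [2.57, 2.57, 3.14, 3.14, 3.14, 3.14].

## Interface

Orientations are given as a unit quaternion [w, x, y, z].
In Python, from rig import readout, vision, manip gives the robot as it stands.
- The arm moves only by the shell command python3 -m handwheel 'ROWS' [FORCE]. ROWS is JSON, a list of rows, each a list of 3 entries, a list of its own where there are three numbers: the shift along the tool's x, y, z in mm, then the turn, a rotation vector about the tool's x, y, z in units of 6 degrees (1.0 is 6 degrees), then the closure, from -1 (fully open) to 1 (shut), so that 0 is half open. A call has 1 to 20 rows; each row shifts and turns the commanded pose from where the row before left it, along the tool's axes as they then stand; what a row does not reach is not made up. A row lasts 1/8 s, in which the tool goes at most 62.5 mm and 10.7 degrees, less where a joint would pass 70% of its speed; a pose out of reach is approached as far as the arm can. A call is refused whole if a number of a shift passes 62.5 or a number of a turn 1, either way. A call with a gripper value outside its range is refused whole. The fingers move at their own pace and stop on an object; FORCE is the grip in N (left out, the last holds). Time passes only in rows, so rows that do not move let the fingers close. It gives the time, the measured TCP pose, the force, the opening and the grip force at its end, in the units of the state.
- readout.get_state(): the state, without advancing time (a new reading comes with each control period).
- vision.get_image(name): name is "side" or "top"; returns the picture (480x640x3 uint8, blue, green, red); there is no depth.
- vision.camera_params(name): a dict with "intrinsics" (3x3 intrinsics, pixels), "dist" ([k1, k2, p1, p2, k3] as OpenCV has them; the pictures are not rectified), "rvec" (rotation vector, rad) and "tvec" (3), from world to camera coordinates, as OpenCV has them. Camera axes: x right, y down, z forward; pixel columns grow to the right and rows downward; lengths in m; the calibration is good to about 2 mm. A picture is of the moment at which its call begins. camera_params takes no time and is no camera call.
- manip.sign_off(): hands the job in; it is judged then, once.
The state is a dict: "clock": time; "qpos": joint angles; "qd": joint speeds; "effort": joint torques, N m; "position": TCP position; "ee_rot": TCP orientation; "contact_force": force on the tool from outside, world axes, zero at the start; "moment": the same for the moment, N m; "width": finger opening in m; "gripper_force": force on a finger pad.
Only numpy, scipy, OpenCV 4.12 (cv2) and the standard library are available. Lean on these libraries where they do the work, as an engineer would, in place of code of your own. Each camera call takes 0.05 s, during which the arm holds its last target. There are 200 camera calls.

## Task

Take the red paint jar off the lid of the UV curing box and stand it on the white card. Then raise the lid to 60 degrees and keep holding it there, so that I can lift the cured figures out with both hands: it has no stay and falls shut when let go, so do not let it drop, and finish while still holding it at 60 degrees. Leave the other things on the bench where they are.

Things in the scene. Friction and masses are not known exactly. Their poses are not given: they have to be found in the camera images.
- cure_box: UV curing box, fixed to the bench: white sheet-steel box 200 mm deep (x) by 240 mm wide (y), open top rim 110 mm above the bench, black control panel on its front. Origin: centre of its underside, at bench height. Its front, with the lid's pull, faces its own -x; its z is up. Three grey figures stand inside on a turntable, up to 75 mm above the bench.
- cure_lid (a joint): Lid hinge (rad): 0 = closed (its start), grows as the lid opens upward, 1.047 = 60 degrees, stop at 1.4. The lid (grey frame, orange window, 6 mm thick, about 0.4 kg, flat top 116 mm above the bench when closed) hinges on the box's rear (+x) rim; no catch, no spring, almost no friction: it falls shut from any angle.
- lid_hinge (a point): Point on the lid's hinge line, in the middle of the box's rear rim: in the box's frame at x +100 mm, y 0, z 110 mm. The hinge line runs along the box's y axis; the lid's underside starts at this line. Does not move with the lid.
- lid_pull (a point): Grip point of the lid's pull: a flat yellow tab 36 mm wide (box's y), 10 mm thick, sticking out 56 mm forward from the middle of the lid's front edge, the last 18 mm rounded. Point: mid thickness and width, 32 mm ahead of the box's front; 232 mm ahead of the hinge line and 3 mm above it when closed. Turns with the lid. Held by its two sides it can swivel in the fingers as the lid turns.
- red_jar_mid (a point): The red paint jar (white screw cap): round, 40 mm in diameter, 58 mm tall, about 0.09 kg. Point on its axis, half-way up (29 mm above its foot); z along its axis. Starts standing on the closed lid.
- white_card: White card lying on the cutting mat, fixed: 130 by 130 mm, 2 mm thick. Origin: centre of its underside, at bench height; x and y along its edges.
- red_jar: The red paint jar itself; origin: centre of its foot, z along its axis.
- blue_jar: Bystander: a blue paint jar, 40 mm in diameter, 58 mm tall, standing on the bench; origin: centre of its foot, z up.
- palette: Bystander: white round paint palette, 180 mm in diameter, 10 mm thick, lying on the bench; origin: centre of its underside.
- bud_tub: Bystander: round pink and white tub of cotton buds, 93 mm in diameter, 115 mm tall, standing on the bench; origin: centre of its foot, z up.
- tweezers: Bystander: steel tweezers, 145 mm long, 4 mm thick, lying flat on the bench in front of the box; origin: about their middle, x along them.
Mind the look-alikes: they are no part of the job. What is shaped like the red_jar but brown or pink is not meant.

How it is judged:
By the outcome, as a careful person would: the job done as asked, in the order asked, and still so for the second after the job is handed in, while the arm keeps its last pose, push and grip.
It also fails if it takes over 53 s, if anything falls off the work surface, if the arm or the gripper's body presses on something with over 40 N, if the wrist force passes 120 N, or if a joint passes its speed limit or range.

## Working session

There is one attempt and no reset: what is moved stays moved. The work goes in short steps, Python scripts to look and compute and a shell command to move; the robot and the scene stay as the last step left them, time stands still between calls to the robot, and variables do not carry over. Pictures are saved under pics/ and viewed, at most 10 in all, crops included, and the job is handed in when it is done.

```bash
mkdir -p pics; python3 - <<'E'
from rig import readout, vision
import cv2
for n in("side","top"):
    cv2.imwrite(f"pics/{n}0.png",vision.get_image(n)); p=vision.camera_params(n); print(n,p)
print(readout.get_state())
E
```

```text
side {'intrinsics': array([[459.48577044,   0.        , 320.13978744],
       [  0.        , 459.48577044, 239.45749182],
       [  0.        ,   0.        ,   1.        ]]), 'dist': array([-0.12110472,  0.        ,  0.        ,  0.        ,  0.        ]), 'rvec': array([ 2.2435981 , -0.27811482,  0.16053429]), 'tvec': array([-0.58125826,  0.18488638,  0.84454591])}
top {'intrinsics': array([[462.40744226,   0.        , 324.19165906],
       [  0.        , 462.40744226, 244.32307851],
       [  0.        ,   0.        ,   1.        ]]), 'dist': array([-0.11317031,  0.        ,  0.        ,  0.        ,  0.        ]), 'rvec': array([ 2.1726185 , -2.21690525,  0.08179139]), 'tvec': array([0.0028558 , 0.60769364, 1.23061734])}
{'clock': 0.1, 'qpos': array([-1.32302434e+00,  2.76563064e-01,  1.50599909e+00,  1.08672315e-05,
        1.36069753e+00, -1.21038913e-01]), 'qd': array([ 0.00087632, -0.00078032, -0.00308205,  0.00201202,  0.00076997,
       -0.00021197]), 'effort': array([ 1.13449671e-03, -4.17699373e+01, -2.46404457e+01, -1.21904045e-04,
        5.84469584e-03,  1.40974993e-05]), 'position': array([ 0.20715482, -0.53589233,  0.23051132]), 'ee_rot': array([-8.32176595e-04,  9.83045309e-01,  1.83360915e-01, -4.74789705e-05]), 'contact_force': array([-0.34877389,  0.00541816,  0.21823764]), 'moment': array([ 0.03306433,  0.01364194, -0.02087041]), 'gripper_force': 0.0, 'width': 0.08525220704691165}
```

View pics/top0.png

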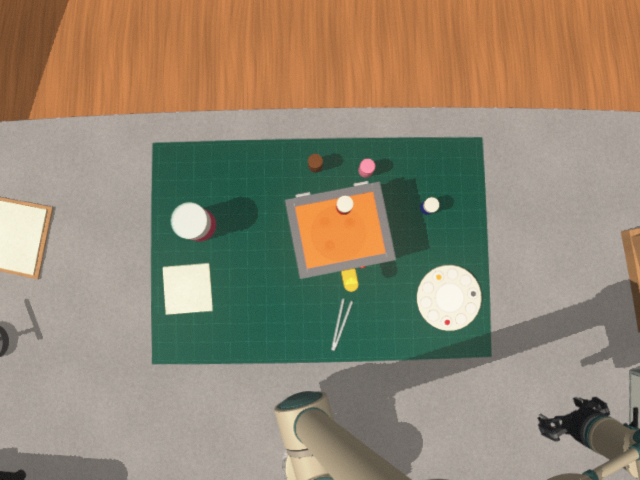

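View pics/side0.png

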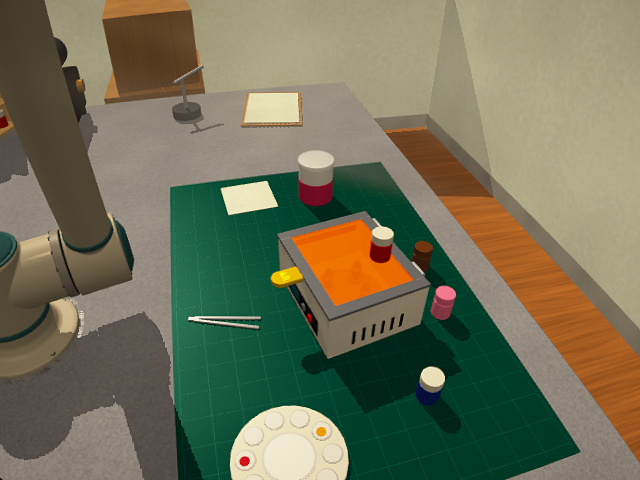

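The top view shows the box lid at about (287,199)–(395,261), the red jar's cap at (345,204), the pull at (350,280) and the card at about (188,289). The side view shows the red jar on the lid at (381,245) and the pull at (287,277). I'll enlarge both views.

```bash
python3 - <<'E'
import cv2,numpy as np
t=cv2.imread("pics/top0.png");s=cv2.imread("pics/side0.png")
a=cv2.resize(t[175:295,280:400],None,fx=5,fy=5,interpolation=cv2.INTER_CUBIC)
cv2.imwrite("pics/topc.png",a)
b=cv2.resize(s[200:350,260:440],None,fx=4,fy=4,interpolation=cv2.INTER_CUBIC)
cv2.imwrite("pics/sidec.png",b)
E
cat > h.py <<'E'
import numpy as np,cv2
from rig import vision,readout
def ray(n,uv):
    p=vision.camera_params(n);R=cv2.Rodrigues(p["rvec"])[0]
    q=cv2.undistortPoints(np.array([[uv]],float),p["intrinsics"],p["dist"])[0,0]
    return -R.T@p["tvec"],R.T@np.array([*q,1])
def atz(n,uv,z):
    c,d=ray(n,uv);return c+d*(z-c[2])/d[2]
def tri(a,b):
    c1,d1=ray("top",a);c2,d2=ray("side",b)
    s=np.linalg.lstsq(np.c_[d1,-d2],c2-c1,rcond=None)[0]
    x,y=c1+d1*s[0],c2+d2*s[1];return (x+y)/2,np.linalg.norm(x-y)
def proj(n,X):
    p=vision.camera_params(n);return cv2.projectPoints(np.array(X,float).reshape(-1,1,3),p["rvec"],p["tvec"],p["intrinsics"],p["dist"])[0][:,0]
E
```

```text
(no output)
```

View pics/topc.png

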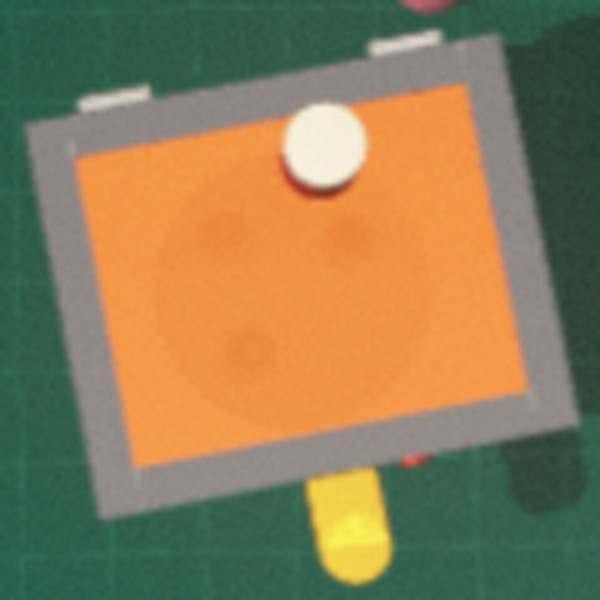

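View pics/sidec.png

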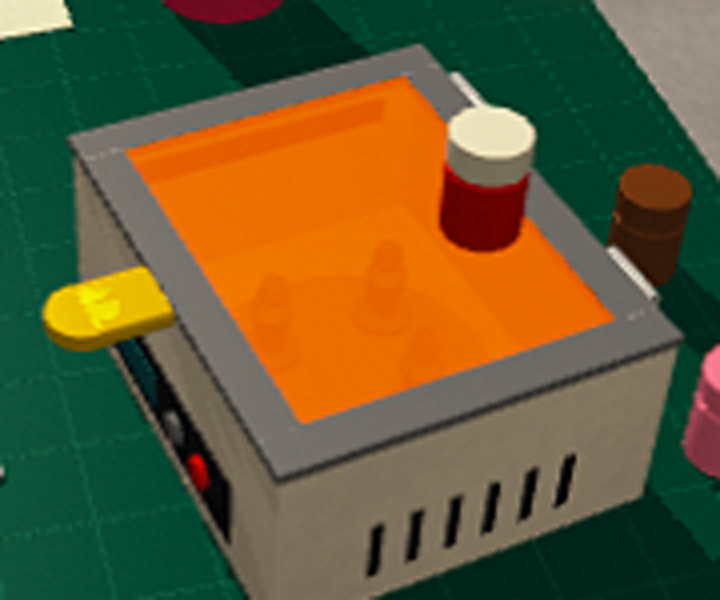

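The crops give, in crop pixels:
- **Top:** lid corners (27,124), (500,35), (578,425), (102,518); cap centre (325,145); pull tip (358,585).
- **Side:** lid corners (420,45), (70,140), (280,478), (680,340); cap-top centre (490,132).

```bash
python3 - <<'E'
from h import *
T=lambda u,v:((u+.5)/5-.5+280,(v+.5)/5-.5+175)
S=lambda u,v:((u+.5)/4-.5+260,(v+.5)/4-.5+200)
tc=[T(27,124),T(500,35),T(578,425),T(102,518)]; sc=[S(420,45),S(680,340),S(280,478),S(70,140)]
P=[]
for a,b in zip(tc,sc):
    print(atz("top",a,.116).round(4),atz("side",b,.116).round(4),tri(a,b)[0].round(4)); P.append((atz("top",a,.116)+atz("side",b,.116))/2)
P=np.array(P);c=P.mean(0)
ux=(P[0]+P[1]-P[2]-P[3])/2;uy=(P[0]+P[3]-P[1]-P[2])/2
print("c",c,"sizes",np.linalg.norm(ux),np.linalg.norm(uy),"yaw",np.degrees([np.arctan2(ux[1],ux[0]),np.arctan2(-uy[0],uy[1])]))
print("cap",atz("top",T(325,145),.174),atz("side",S(490,132),.174),tri(T(325,145),S(490,132)))
print("pulltip",atz("top",T(358,585),.118), "pullmid", atz("top",T(350,535),.118))
cc=np.array([atz("top",p,.002) for p in[(163,266),(211,263),(213,312),(166,315)]]);print("card",cc,cc.mean(0))
for n,p,z in [("tub",(188,221),.115),("blue",(431,205),.058),("pal",(449,298),.01),("tw1",(333,349),.004),("tw2",(347,300),.004)]:print(n,atz("top",p,z).round(3))
E
```

```text
[0.7165 0.0878 0.116 ] [0.7195 0.0846 0.116 ] [0.7186 0.0875 0.114 ]
[ 0.7576 -0.1515  0.116 ] [ 0.7601 -0.1555  0.116 ] [ 0.7599 -0.1526  0.1131]
[ 0.5598 -0.1849  0.116 ] [ 0.5648 -0.1898  0.116 ] [ 0.5628 -0.1862  0.1124]
[0.5185 0.0535 0.116 ] [0.5222 0.0471 0.116 ] [0.5208 0.0533 0.1113]
c [ 0.63985354 -0.05105944  0.116     ] sizes 0.20015840593312229 0.2422459416482044 yaw [10.03317039  9.83615675]
cap [ 0.6941774  -0.05818398  0.174     ] [ 0.6974959  -0.06246448  0.174     ] (array([ 0.69671732, -0.05904555,  0.17129798]), np.float64(0.004431394867045196))
pulltip [ 0.48270432 -0.07272281  0.118     ] pullmid [ 0.50753036 -0.0693187   0.118     ]
card [[0.55757691 0.43664681 0.002     ]
 [0.5635113  0.30212799 0.002     ]
 [0.42947235 0.29798987 0.002     ]
 [0.42273548 0.42910206 0.002     ]] [0.49332401 0.36646668 0.002     ]
tub [0.667 0.334 0.115]
blue [ 0.704 -0.295  0.058]
pal [ 0.454 -0.348  0.01 ]
tw1 [ 0.324 -0.028  0.004]
tw2 [ 0.456 -0.069  0.004]
```

```bash
cat >> h.py <<'E'
from scipy.spatial.transform import Rotation as Ro
YAW=np.radians(9.93)
BX=np.array([np.cos(YAW),np.sin(YAW),0]);HINGE=np.array([.63985,-.05106,.110])+.1*BX
def rot():
    q=readout.get_state()["ee_rot"];return Ro.from_quat([*q[1:],q[0]])
def go(target,pitch=0):
    "shift (mm, current tool axes) and turn (6 deg units) to tcp target, tool down at box yaw"
    s=readout.get_state();R=rot()
    W=Ro.from_matrix(np.c_[BX,np.cross([0,0,-1],BX),[0,0,-1]])
    print("t",round(s["clock"],2),"pos",s["position"].round(4),"F",s["contact_force"].round(1),"w",round(s["width"],4),"g",round(s["gripper_force"],1))
    print("shift",(R.inv().apply(np.array(target)-s["position"])*1000).round(1),"turn",((R.inv()*W).as_rotvec(True)/6).round(2))
E
python3 -m handwheel '[[[0,0,0],[0,0,0.93],-1],[[0,0,0],[0,0,0.93],-1],[[40,-27,0],[0,0,0],-1],[[40,-27,0],[0,0,0],-1],[[40,-27,0],[0,0,0],-1],[[40,-27,0],[0,0,0],-1],[[40,-27,0],[0,0,0],-1],[[40,-27,0],[0,0,0],-1],[[40,-27,0],[0,0,0],-1],[[40,-27,0],[0,0,0],-1],[[40,-27,0],[0,0,0],-1],[[40,-27,0],[0,0,0],-1],[[40,-27,0],[0,0,0],-1],[[40,-27,0],[0,0,0],-1],[[40,-27,0],[0,0,0],-1],[[0,0,0],[0,0,0],-1]]'
python3 - <<'E'
from h import *
go([.696,-.0605,.130])
cv2.imwrite("pics/side1.png",cv2.resize(vision.get_image("side")[140:290,280:480],None,fx=4,fy=4))
E
```

```text
clock: 2.1
position: [0.6605, -0.0978, 0.2299]
ee_rot: [-0.001, 0.996, 0.089, -0.0]
contact_force: [-0.8, -0.5, 0.0]
width: 0.0856
gripper_force: 0.0
t 2.1 pos [ 0.6605 -0.0978  0.2299] F [-0.8 -0.5  0. ] w 0.0856 g 0.0
shift [ 41.6 -30.3 100. ] turn [-0.01  0.    0.04]
```

View pics/side1.png

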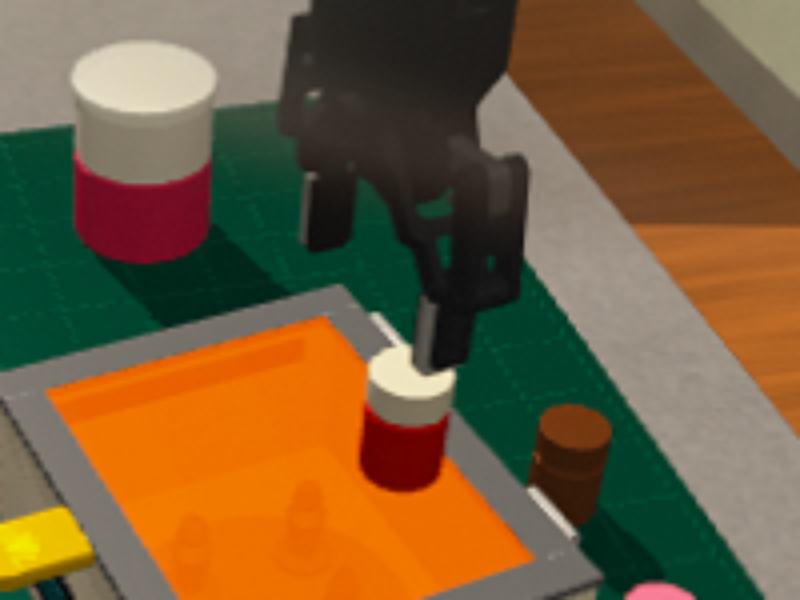

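The fingers hang above the jar (crop 410,420), consistent with the numbers. I'll finish the shift, go down and close.

```bash

python3 -m handwheel '[[[21,-15,0],[0,0,0],-1],[[21,-15,0],[0,0,0],-1],[[0,0,0],[0,0,0],-1],[[0,0,25],[0,0,0],-1],[[0,0,30],[0,0,0],-1],[[0,0,25],[0,0,0],-1],[[0,0,12],[0,0,0],-1],[[0,0,6],[0,0,0],-1],[[0,0,0],[0,0,0],-1],[[0,0,0],[0,0,0],0.3],[[0,0,0],[0,0,0],0.5],[[0,0,0],[0,0,0],0.7],[[0,0,0],[0,0,0],0.7],[[0,0,0],[0,0,0],0.7]]' 30
python3 - <<'E'
from h import *
go([.696,-.0605,.130])
E
```

```text
clock: 3.9
position: [0.6952, -0.0638, 0.1341]
ee_rot: [0.0, 0.996, 0.087, 0.001]
contact_force: [0.0, 0.6, 5.0]
width: 0.0389
gripper_force: 30.4
t 3.9 pos [ 0.6952 -0.0638  0.1341] F [0.  0.6 5. ] w 0.0389 g 30.4
shift [ 1.3 -3.1  4.1] turn [ 0.   -0.01  0.01]
```

```bash

python3 -m handwheel '[[[0,0,-15],[0,0,0],0.7],[[0,0,-35],[0,0,0],0.7],[[0,0,-40],[0,0,0],0.7],[[0,0,0],[0,0,0],0.7],[[-5,-20,0],[0,0,0],0.7],[[-10,-38,0],[0,0,0],0.7],[[-10,-38,0],[0,0,0],0.7],[[-10,-38,0],[0,0,0],0.7],[[-10,-38,0],[0,0,0],0.7],[[-10,-38,0],[0,0,0],0.7],[[-10,-38,0],[0,0,0],0.7],[[-10,-38,0],[0,0,0],0.7],[[-10,-38,0],[0,0,0],0.7],[[-10,-38,0],[0,0,0],0.7],[[-10,-38,0],[0,0,0],0.7],[[-10,-38,0],[0,0,0],0.7],[[-5,-20,0],[0,0,0],0.7],[[0,0,0],[0,0,0],0.7]]'
python3 - <<'E'
from h import *
go([.493,.366,.021])
cv2.imwrite("pics/side2.png",vision.get_image("side"))
E
```

```text
clock: 6.15
position: [0.4958, 0.3673, 0.2222]
ee_rot: [0.001, 0.996, 0.088, -0.001]
contact_force: [0.6, 0.3, -1.0]
width: 0.0393
gripper_force: 30.5
t 6.15 pos [0.4958 0.3673 0.2222] F [ 0.6  0.3 -1. ] w 0.0393 g 30.5
shift [ -2.5   0.5 201.2] turn [0.01 0.02 0.03]
```

View pics/side2.png

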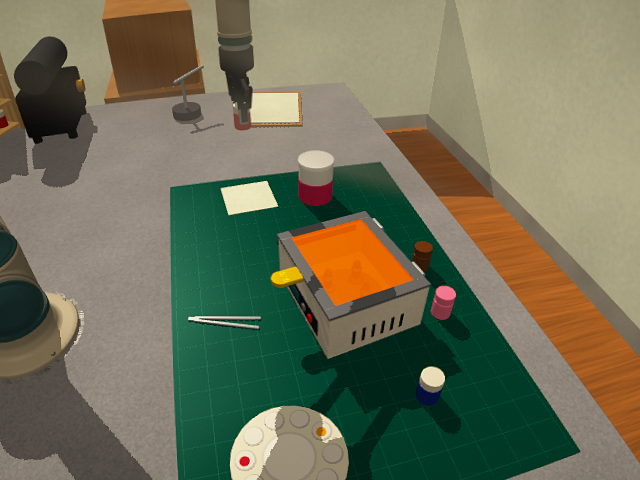

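The jar is in the gripper at (242,118), above the card at (249,198). I'll lower it, slowing near the card.

```bash

python3 -m handwheel '[[[0,0,25],[0,0,0],0.7],[[0,0,40],[0,0,0],0.7],[[0,0,40],[0,0,0],0.7],[[0,0,40],[0,0,0],0.7],[[0,0,25],[0,0,0],0.7],[[0,0,14],[0,0,0],0.7],[[0,0,6],[0,0,0],0.7],[[0,0,3],[0,0,0],0.7],[[0,0,2],[0,0,0],0.7],[[0,0,2],[0,0,0],0.7],[[0,0,0],[0,0,0],0.7],[[0,0,0],[0,0,0],0.7]]'
```

```text
clock: 7.7
position: [0.4974, 0.3666, 0.0265]
ee_rot: [-0.0, 0.996, 0.087, 0.0]
contact_force: [0.0, 0.7, -0.7]
width: 0.0397
gripper_force: 30.5
```

```bash

python3 -m handwheel '[[[0,0,2],[0,0,0],0.7],[[0,0,2],[0,0,0],0.7],[[0,0,0],[0,0,0],0.7]]';python3 -m handwheel '[[[0,0,1],[0,0,0],0.7],[[0,0,1],[0,0,0],0.7],[[0,0,0],[0,0,0],0.7]]'
```

```text
clock: 8.07
position: [0.4972, 0.3664, 0.022]
ee_rot: [0.0, 0.996, 0.087, -0.0]
contact_force: [-0.7, 0.0, -0.4]
width: 0.0394
gripper_force: 30.5
clock: 8.45
position: [0.4974, 0.3664, 0.0202]
ee_rot: [0.0, 0.996, 0.087, -0.0]
contact_force: [0.5, 0.4, -0.6]
width: 0.0395
gripper_force: 30.5
```

```bash

python3 -m handwheel '[[[0,0,1],[0,0,0],0.7],[[0,0,1],[0,0,0],0.7],[[0,0,0],[0,0,0],0.7]]'
```

```text
clock: 8.82
position: [0.4974, 0.3665, 0.0201]
ee_rot: [-0.0, 0.996, 0.087, 0.0]
contact_force: [-2.9, -1.6, 9.3]
width: 0.0394
gripper_force: 31.4
```

It's in contact with the card. I'll release and rise.

```bash

python3 -m handwheel '[[[0,0,-1],[0,0,0],0.7],[[0,0,0],[0,0,0],0.5],[[0,0,0],[0,0,0],0.2],[[0,0,0],[0,0,0],-0.4],[[0,0,0],[0,0,0],-0.5],[[0,0,0],[0,0,0],-0.5],[[0,0,-20],[0,0,0],-0.5],[[0,0,-45],[0,0,0],-0.5],[[0,0,-50],[0,0,0],-0.5],[[0,0,-50],[0,0,0],-0.5],[[0,0,-45],[0,0,0],-0.5],[[0,0,0],[0,0,0],-0.5]]'
python3 - <<'E'
from h import *
g=HINGE-.232*BX+[0,0,.003]; print("pull",g)
go(g+[0,0,.12])
cv2.imwrite("pics/side3.png",vision.get_image("side"))
E
```

```text
clock: 10.32
position: [0.4994, 0.3677, 0.2337]
ee_rot: [-0.002, 0.996, 0.087, 0.004]
contact_force: [-0.6, -0.2, 0.2]
width: 0.0643
gripper_force: 0.0
pull [ 0.50982747 -0.07382272  0.113     ]
t 10.32 pos [0.4994 0.3677 0.2337] F [-0.6 -0.2  0.2] w 0.0643 g 0.0
shift [-66.2 436.7  -1.2] turn [-0.03 -0.08  0.01]
```

View pics/side3.png

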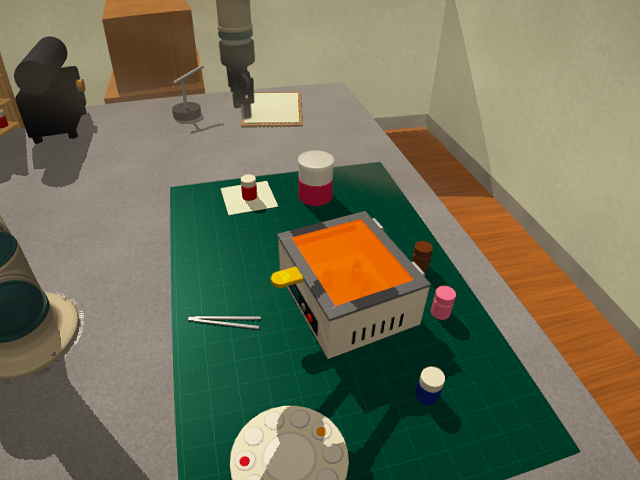

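The red jar stands in the middle of the card at (249,187). Next is the pull.

```bash

python3 -m handwheel '[[[-3,18,0],[0,0,0],-0.5],[[-6,40,0],[0,0,0],-0.5],[[-6,40,0],[0,0,0],-0.5],[[-6,40,0],[0,0,0],-0.5],[[-6,40,0],[0,0,0],-0.5],[[-6,40,0],[0,0,0],-0.5],[[-6,40,0],[0,0,0],-0.5],[[-6,40,0],[0,0,0],-0.5],[[-6,40,0],[0,0,0],-0.5],[[-6,40,0],[0,0,0],-0.5],[[-6,40,0],[0,0,0],-0.5],[[-3,18,0],[0,0,0],-0.5],[[0,0,0],[0,0,0],-0.5],[[0,0,0],[0,0,0],-0.5]]'
python3 - <<'E'
from h import *
go([.5098,-.0738,.094])
cv2.imwrite("pics/top4.png",cv2.resize(vision.get_image("top")[175:325,270:420],None,fx=4,fy=4))
E
```

```text
clock: 12.12
position: [0.5073, -0.0734, 0.2288]
ee_rot: [-0.001, 0.996, 0.087, -0.001]
contact_force: [0.0, -0.2, -0.0]
width: 0.0641
gripper_force: 0.0
t 12.12 pos [ 0.5073 -0.0734  0.2288] F [ 0.  -0.2 -0. ] w 0.0641 g 0.0
shift [  2.5   1.  134.8] turn [-0.01  0.01  0.01]
```

View pics/top4.png

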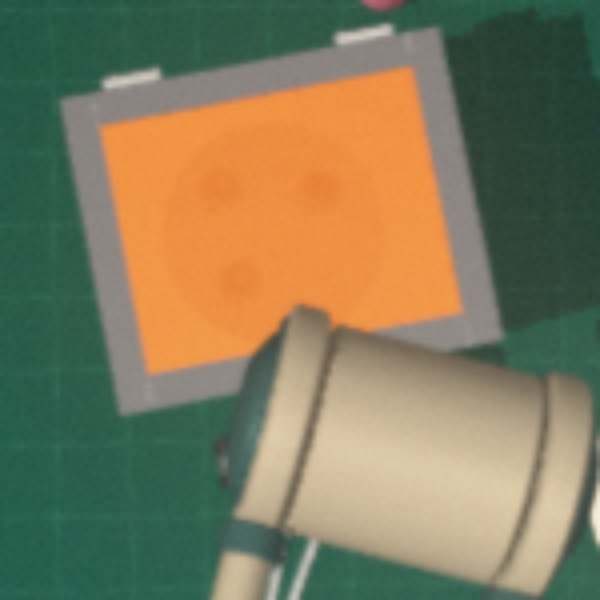

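The arm hides the pull here, so I'll rely on the measured position and descend with an eye on the force.

```bash

python3 -m handwheel '[[[2,1,20],[0,0,0],-0.5],[[0,0,35],[0,0,0],-0.5],[[0,0,30],[0,0,0],-0.5],[[0,0,12],[0,0,0],-0.5],[[0,0,12],[0,0,0],-0.5],[[0,0,12],[0,0,0],-0.5],[[0,0,10],[0,0,0],-0.5],[[0,0,4],[0,0,0],-0.5],[[0,0,0],[0,0,0],-0.5],[[0,0,0],[0,0,0],0],[[0,0,0],[0,0,0],0.4],[[0,0,0],[0,0,0],0.7],[[0,0,0],[0,0,0],0.7],[[0,0,0],[0,0,0],0.7]]' 40
python3 - <<'E'
from h import *
go([.5098,-.0738,.094])
cv2.imwrite("pics/side5.png",cv2.resize(vision.get_image("side")[200:350,220:420],None,fx=4,fy=4))
E
```

```text
clock: 13.92
position: [0.5101, -0.074, 0.095]
ee_rot: [-0.001, 0.996, 0.087, 0.0]
contact_force: [-0.5, 4.1, 5.8]
width: 0.0351
gripper_force: 40.2
t 13.93 pos [ 0.5101 -0.074   0.095 ] F [-0.5  4.1  5.8] w 0.0351 g 40.2
shift [-0.2 -0.3  1. ] turn [-0.01 -0.01  0.  ]
```

View pics/side5.png

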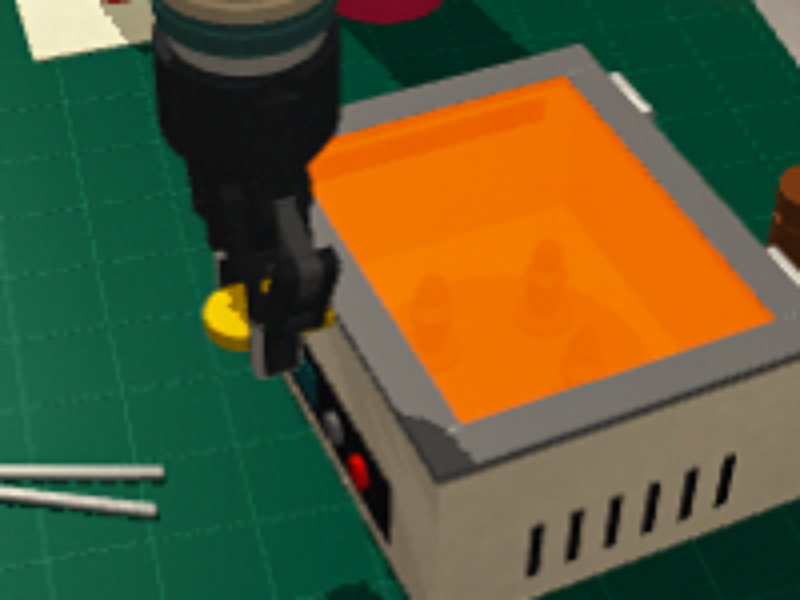

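The fingers hold the pull by its sides (width 35 mm, crop 275,310). Next I'll compute the arc steps.

```bash
python3 - <<'E'
import numpy as np
th=np.radians([0,2,5,9,13,17,21,25,29,33,37,41,45,49,53,56,58.5,60])
p=np.c_[-232*np.cos(th)+3*np.sin(th),-(232*np.sin(th)+3*np.cos(th))]
print(np.diff(p,axis=0).round(1).tolist(), p[-1]-p[0])
E
```

```text
[[0.2, -8.1], [0.9, -12.1], [2.2, -16.0], [3.3, -15.9], [4.4, -15.6], [5.5, -15.2], [6.5, -14.8], [7.5, -14.3], [8.5, -13.8], [9.5, -13.1], [10.4, -12.5], [11.2, -11.7], [12.0, -10.9], [12.7, -10.0], [10.0, -6.9], [8.6, -5.4], [5.3, -3.0]] [ 118.59807621 -199.41789368]
```

First half of the arc, up to 29°, then a check.

```bash
python3 -m handwheel '[[[0.2,0,-8],[0,0,0],0.7],[[0.9,0,-12],[0,0,0],0.7],[[2.2,0,-16],[0,0,0],0.7],[[3.3,0,-16],[0,0,0],0.7],[[4.4,0,-15.6],[0,0,0],0.7],[[5.5,0,-15.2],[0,0,0],0.7],[[6.5,0,-14.8],[0,0,0],0.7],[[7.5,0,-14.3],[0,0,0],0.7],[[0,0,0],[0,0,0],0.7]]' 50
python3 - <<'E'
from h import *
t=np.radians(29);go(HINGE+BX*(-.232*np.cos(t)+.003*np.sin(t))+[0,0,.232*np.sin(t)+.003*np.cos(t)-.019])
E
```

```text
clock: 15.1
position: [0.5399, -0.0688, 0.2063]
ee_rot: [-0.001, 0.996, 0.087, -0.0]
contact_force: [0.7, 4.2, -3.7]
width: 0.0349
gripper_force: 50.6
t 15.1 pos [ 0.5399 -0.0688  0.2063] F [ 0.7  4.2 -3.7] w 0.0349 g 50.6
shift [ 0.  -0.2  0.2] turn [-0.01  0.    0.01]
```

Exactly on the arc, and the forces are small. Now the second half.

```bash
python3 -m handwheel '[[[8.5,0,-13.8],[0,0,0],0.7],[[9.5,0,-13.1],[0,0,0],0.7],[[10.4,0,-12.5],[0,0,0],0.7],[[11.2,0,-11.7],[0,0,0],0.7],[[12,0,-10.9],[0,0,0],0.7],[[12.7,0,-10],[0,0,0],0.7],[[10,0,-6.9],[0,0,0],0.7],[[8.6,0,-5.4],[0,0,0],0.7],[[5.3,0,-3],[0,0,0],0.7],[[0,0,0],[0,0,0],0.7],[[0,0,0],[0,0,0],0.7]]'
python3 - <<'E'
from h import *
t=np.radians(60);go(HINGE+BX*(-.232*np.cos(t)+.003*np.sin(t))+[0,0,.232*np.sin(t)+.003*np.cos(t)-.019])
im=vision.get_image("side");by=np.array([-BX[1],BX[0],0])
# predicted lid corners (underside/top front edge) for 55/60/65 deg
for d,col in((57,(255,0,0)),(60,(0,255,0)),(63,(0,0,255))):
    t=np.radians(d)
    P=[HINGE+BX*(-r*np.cos(t)+.006*np.sin(t))+[0,0,r*np.sin(t)+.006*np.cos(t)]+by*y for r,y in((0,.12),(.2,.12),(.2,-.12),(0,-.12))]
    cv2.polylines(im,[proj("side",P).round().astype(int)],True,col,1)
cv2.imwrite("pics/side6.png",cv2.resize(im[90:390,170:500],None,fx=2,fy=2))
E
```

```text
clock: 16.48
position: [0.6259, -0.0536, 0.2928]
ee_rot: [-0.001, 0.996, 0.087, -0.001]
contact_force: [-1.6, 6.1, -2.1]
width: 0.0347
gripper_force: 52.3
t 16.48 pos [ 0.6259 -0.0536  0.2928] F [-1.6  6.1 -2.1] w 0.0347 g 52.3
shift [ 0.8 -0.1 -0.6] turn [-0.02  0.03  0.01]
```

View pics/side6.png

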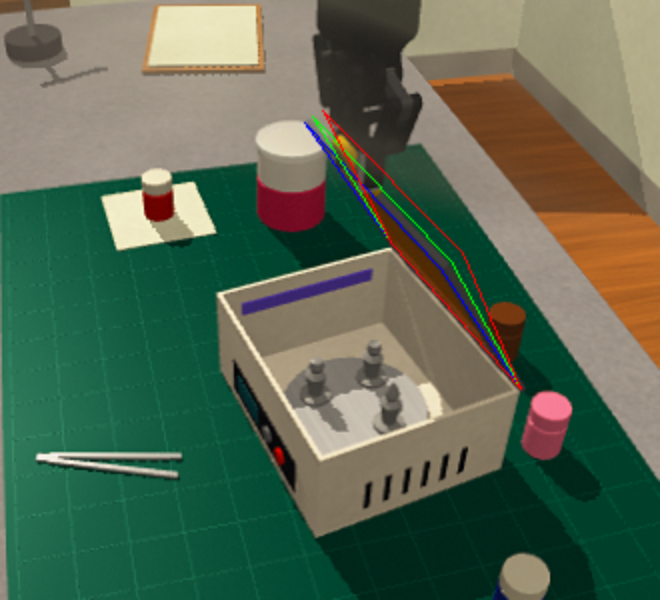

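The lid is open with the figures clear. Its edge lies along the overlay at about 59–60°, the jar is on the card and the bystanders haven't moved. One fine touch, then hand in.

```bash
python3 -m handwheel '[[[1,0,-0.7],[0,0,0],0.7],[[0,0,0],[0,0,0],0.7],[[0,0,0],[0,0,0],0.7],[[0,0,0],[0,0,0],0.7]]' && python3 -c "
from rig import manip;print(manip.sign_off())"
```

```text
clock: 17.02
position: [0.6266, -0.0535, 0.2932]
ee_rot: [-0.001, 0.996, 0.087, -0.002]
contact_force: [-1.8, 4.7, -3.1]
width: 0.0348
gripper_force: 52.2
the job is handed in; nothing more can be done
None
```

The red jar is standing on the white card, the arm is holding the lid open at about 60° (from the arm's position and the side camera), and I handed the job in at 17 s with nothing else seen to have moved.

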